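Present a counting slide to the label reader

TASK

Take the counting slide with the orange bar off its rest and hold it, level and label up, for the label reader: its frosted end (the one with the small corner notch) 10 cm above the middle of the cross on the reader's base, level with the orange band, and pointing straight at the reader's post, as the arrow shows. Hold it by the clear glass, so that the fingers leave the frosted end free, and finish while still holding it there, still and in the air. Leave the blue-barred slide and everything else on the bench undisturbed.

Things in the scene. Friction and masses are not known exactly. Their poses are not given: they have to be found in the camera images.
- slide: the slide to present: thick glass, 76 x 32 x 5 mm (x, y, z), 25-42 g. Origin at the centre of its underside, z out of the labelled face. Clear greenish glass from x = -38 to +16 mm; frosted white end with an ORANGE bar on top from +16 to +38 mm, with a 6 x 7 mm notch in its +x, -y corner (far right when the label is up and that end points away). Starts label up, sloping 20 deg
- slide_label (a point): centre of the top face of the frosted end of the orange-barred slide: at (27, 0, 5) mm in the slide's frame, same axes
- other_slide: bystander: a like slide with a BLUE bar, on the other rest, lying in the same way
- rest_a: fixed rest under the orange-barred slide. Base 110 x 60 x 8 mm, origin at the centre of its underside, any yaw. Blue beam, 16 mm wide (the slide overhangs it 8 mm at both long edges), rises 20 deg towards the rest's +x, with a 3 mm lip at its low end. The slide's origin lies 50 mm above the rest's, its frosted end uphill (+x)
- rest_b: an identical fixed rest, under the blue-barred slide
- reader: fixed label reader, origin under the mark, on the bench. Grey base 240 x 100 x 8 mm, x = -60 to +180 mm. White post 24 x 30 mm at x = +150 mm, 208 mm high, with an orange band whose middle is 108 mm above the bench. On it a blue head 75 x 55 x 45 mm with a black lens tilted down to the mark: 175 mm or more above the bench, x = +95 mm or more
- reader_mark (a point): centre of the black cross in a 40 mm orange ring on top of the reader's base, 8 mm above the bench; x towards the post (an orange arrow on the base shows it), z up
- oil_bottle: bystander: amber glass oil bottle with black cap, 34 mm across, 75 mm tall, origin at the centre of its underside
- petri_dish: bystander: clear shallow dish, 90 mm across, 16 mm high, origin at the centre of its underside
- pen: bystander: white marker pen with blue cap lying on the bench, 136 mm long along its x, 13 mm thick
- tally: bystander: round steel hand counter, 44 mm across, 20 mm high
- stain_jar: bystander: green glass jar with white cap, 52 mm across, 70 mm tall
There are look-alikes about, which are no part of the job. What is shaped like the slide but black is not meant.

How it is judged:
On the way:
1. the orange-barred slide is off its rest and carried by the gripper (contact force between slide and the fingers above 0.5 N and contact force between slide and rest_a below 0.02 N and distance between slide and rest_a above 0.09 m), for 0.2 s.
At the end, for the whole second after the job is handed in: Slide held still in the air by its clear glass (grip centre 4 mm or more off the frost): frosted end within 15 mm of the cross sideways, 80-120 mm above the base, label up, level within 10 deg, pointing at the post within 11 deg; blue slide moved under 15 mm, other things under 30 mm (contact force between slide and the fingers above 0.5 N and horizontal distance between slide_label and reader_mark below 0.015 m and z of slide_label in the frame of reader_mark between 0.08 and 0.12 m and angle between slide's own z axis and vertical below 0.175 rad and angle between the x axis of slide and the x axis of reader, either way round below 0.2 rad and x of slide in the frame of reader_mark below -0.01 m and x of the grasp point in the frame of slide below 0.012 m and linear speed of slide below 0.02 m/s and angular speed of slide below 0.2 rad/s and contact force between slide and reader below 0.05 N and contact force between slide and rest_a below 0.05 N and distance of other_slide from where it was at the start of the episode below 0.015 m and distance of each of oil_bottle, petri_dish, pen, tally, stain_jar from where it was at the start of the episode below 0.03 m); the arm keeps its last pose, push and grip.
It fails at once if the blue-barred slide is disturbed (more than 15 mm) (distance of other_slide from where it was at the start of the episode above 0.015 m).
It fails at once if a bystander is disturbed (more than 30 mm) (distance of any of oil_bottle, petri_dish, pen, tally, stain_jar from where it was at the start of the episode above 0.03 m).
It also fails if it takes over 35 s, if anything falls off the work surface, if the arm or the gripper's body presses on something with over 40 N, if the wrist force passes 120 N, or if a joint passes its speed limit or range.

ROBOT

A 7-joint arm with a two-finger parallel gripper is mounted at the origin on the work surface. World frame = base frame: x ahead of the robot, y to its left, z up, the work surface at z = 0. Lengths are in m, angles in rad, forces in N, time in s.
With the tool pointing down it reaches from about 0.425 to 0.95 m from the base axis. Payload 4.7 kg.
Tool frame: the origin (TCP) lies midway between the tips of the shut fingers; the grasp point (between the pads) lies 19 mm behind it; z points along the fingers, y is the line along which they close (so a half turn about z gives the same grasp; the last joint's range is limited). The gripper opens to 85 mm and grips with 20 to 120 N. Pads are 22 mm wide; open, the fingers measure 114 mm over their backs; the gripper's body (76 mm by 85 mm) begins 54 mm behind the grasp point. The pads swing forward as they close: fully open they stand 13 mm farther back than shut.
Start: joints at [-1.318, 0.469, -0.049, 1.532, 0.024, 1.141, -0.082], TCP at [0.188, 0.648, 0.231] pointing down, gripper open.
Joint ranges: [-2.59, 2.59], [-0.33, 1.99], [-1.39, 1.29], [0.1, 2.45], [-1.04, 4.18], [0.21, 1.99], [-2.66, 2.66]. Speed limits (rad/s): [2.57, 2.57, 3.14, 3.14, 3.14, 3.14, 3.14].

INTERFACE

Orientations are given as a unit quaternion [w, x, y, z].
In Python, from station import r, eyes gives the robot as it stands.
- The arm moves only by the tool servo_tool, never from a script. Its arguments are lists of equal length, an entry for each row: "delta_pos": the shift along the world's x, y, z in m, a list of three; "twist": the turn, a rotation vector about the world's x, y, z in degrees, a list of three; "gripper": the closure, from -1 (fully open) to 1 (shut). In form: {"delta_pos": [[x, y, z], ...], "twist": [[wx, wy, wz], ...], "gripper": [gripper, ...]}. A call has 1 to 10 rows; each row is the pose to reach, as a shift and turn from the pose commanded when the call began; what a row does not reach only later rows make up. A row lasts 1/12 s, in which the tool goes at most 41.7 mm and 7.16 degrees, less where a joint would pass 70% of its speed; a pose out of reach is approached as far as the arm can. A call with a gripper value outside its range is refused whole. The fingers move at their own pace and stop on an object; "grip_force" is the grip in N (left out, the last holds). Time passes only in rows, so rows that repeat a pose let the fingers close. It gives the time, the measured TCP pose, the force, the opening and the grip force at its end, in the units of the state.
- r.read_state(): the state, without advancing time (a new reading comes with each control period).
- eyes.camera(name): name is "side" or "top"; returns a dict with "image" (384x512x3 uint8, red, green, blue), "depth" (384x512 float32, m along the optical axis (not along the pixel's ray), 0 where there is no reading), "camera_matrix" (3x3 intrinsics, pixels), "eye" and "attitude" of the camera in the world. Camera axes: x right, y down, z forward; pixel columns grow to the right and rows downward; lengths in m; the calibration is good to about 2 mm. A picture is of the moment at which its call begins.
- r.finish_job(): hands the job in; it is judged then, once.
The state is a dict: "time": time; "qpos": joint angles; "qd": joint speeds; "tau": joint torques, N m; "position": TCP position; "tool_rot": TCP orientation; "force": force on the tool from outside, world axes, zero at the start; "wrist_torque": the same for the moment, N m; "finger_gap": opening from 0.0 (shut) to 1.0 (fully open); "grip_force": force on a finger pad.
Only numpy, scipy, OpenCV 4.12 (cv2) and the standard library are available. Lean on these libraries where they do the work, as an engineer would, in place of code of your own. Each camera call takes 0.05 s, during which the arm holds its last target. There are 200 camera calls.

## Working session

There is one attempt and no reset: what is moved stays moved. The work goes in short steps, Python scripts to look and compute and a tool call to move; the robot and the scene stay as the last step left them, time stands still between calls to the robot, and variables do not carry over. Pictures are saved under pics/ and viewed, at most 10 in all, crops included, and the job is handed in when it is done.

Besides the shell and the picture viewer there is one more tool, called after "Emit:" by a JSON object that holds its "fn" and its "kwargs", one argument or row to a line. servo_tool: Moves the arm, as the interface text tells. Its arguments: {"type":"object","properties":{"delta_pos":{"type":"array"},"twist":{"type":"array"},"gripper":{"type":"array"},"grip_force":{"type":"number"}},"required":["delta_pos","twist","gripper"]}

```bash
mkdir -p pics; cat > h.py <<'E'
import numpy as np, cv2, pickle
from scipy.spatial.transform import Rotation as R
def rot(a):
    a=np.array(a); return a if a.shape==(3,3) else R.from_quat(a,scalar_first=True).as_matrix()
def snap(eyes,n,tag):
    c=eyes.camera(n); pickle.dump(c,open(f'{tag}.pkl','wb')); cv2.imwrite(f'pics/{tag}.png',c['image'][:,:,::-1]); return c
def load(tag): return pickle.load(open(f'{tag}.pkl','rb'))
def cloud(c):
    K=np.array(c['camera_matrix']);d=c['depth'];v,u=np.mgrid[:d.shape[0],:d.shape[1]]
    P=np.stack([(u-K[0,2])/K[0,0]*d,(v-K[1,2])/K[1,1]*d,d],-1)
    return P@rot(c['attitude']).T+np.array(c['eye'])
def ray(c,u,v,z):
    K=np.array(c['camera_matrix']);w=rot(c['attitude'])@np.array([(u-K[0,2])/K[0,0],(v-K[1,2])/K[1,1],1]);e=np.array(c['eye'])
    return e+w*(z-e[2])/w[2]
E
python3 - <<'E'
from h import *
from station import r,eyes
for n in('top','side'):
    c=snap(eyes,n,n+'0'); print(c['eye'],c['attitude'],c['camera_matrix'])
print(r.read_state())
a=cv2.imread('pics/top0.png');cv2.imwrite('pics/top0b.png',cv2.resize(a,(800,600)))
E
```

```text
[0.49188136 0.0622022  1.1494993 ] [ 0.01588634 -0.69944337  0.71410006 -0.02424261] [[450.40072525   0.         260.69323926]
 [  0.         450.40072525 193.32312355]
 [  0.           0.           1.        ]]
[ 0.24258463 -0.5748322   0.74232391] [-0.37948323  0.89863875 -0.19982853  0.09224656] [[350.78876613   0.         257.32924563]
 [  0.         350.78876613 187.76270441]
 [  0.           0.           1.        ]]
{'time': 0.1, 'qpos': array([-1.31789478,  0.46938398, -0.0485837 ,  1.53360175,  0.02411815,
        1.14098062, -0.08226494]), 'qd': array([-0.00132471, -0.00014717,  0.00011665, -0.00342468, -0.00122867,
        0.00313835, -0.00070135]), 'tau': array([ 1.57887105e-03, -5.11516142e+01, -4.63111745e-02, -2.38393146e+01,
        1.09043348e-02,  4.33969282e-03, -1.31730437e-05]), 'position': array([0.18755873, 0.64786436, 0.23033913]), 'tool_rot': array([-8.38967892e-05,  1.40404163e-01,  9.90093870e-01, -8.89810783e-04]), 'force': array([ 0.66976095, -0.51371757,  0.21162127]), 'wrist_torque': array([-0.01196504,  0.01735238, -0.00151657]), 'grip_force': 0.0, 'finger_gap': 1.0006472396405857}
```

View pics/top0b.png

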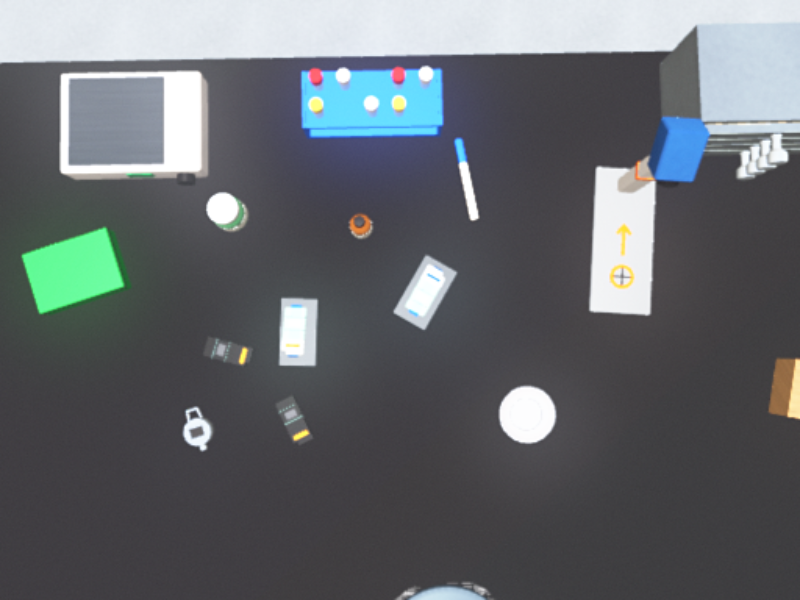

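View pics/side0.png

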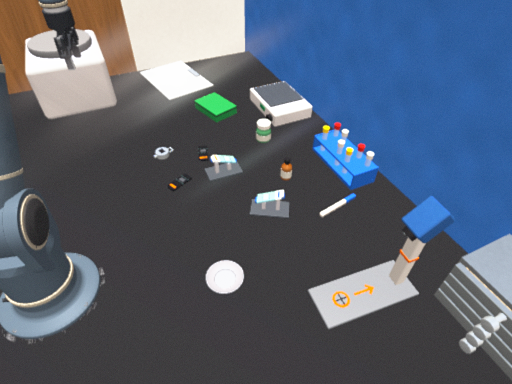

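The top view (800x600) shows two slide candidates: an orange bar at about (292,345) on the rest at (298,332), and a blue bar at (433,277) on the rest at (425,292). The black look-alikes are at (228,351) and (294,420). The orange-barred one fits; I'll confirm it in a crop. The mark is at (622,277), with its arrow pointing up towards the post.

```bash
python3 - <<'E'
from h import *
c=load('top0');a=c['image'][:,:,::-1]
x=cv2.resize(a[185:240,170:215],None,fx=10,fy=10,interpolation=cv2.INTER_CUBIC)
y=cv2.resize(load('side0')['image'][145:190,195:250,::-1],(340,280),interpolation=cv2.INTER_CUBIC)
o=np.zeros((550,800,3),np.uint8);o[:,:450]=x;o[:280,455:795]=y;cv2.imwrite('pics/crop.png',o)
P=cloud(c);hsv=cv2.cvtColor(c['image'],cv2.COLOR_RGB2HSV)
def p(m,t):
    q=P[m];print(t,m.sum(),q.mean(0).round(4),np.argwhere(m).mean(0).round(2))
H,S,V=hsv[...,0],hsv[...,1],hsv[...,2]
v,u=np.mgrid[:384,:512]
box=lambda u0,u1,v0,v1:(u>u0)&(u<u1)&(v>v0)&(v<v1)
og=(H>8)&(H<30)&(S>110)
p(box(175,210,185,240)&og,'orangebar')
for u0 in range(170,210,1): pass
np.set_printoptions(linewidth=220,suppress=True)
print((P[188:238:2,176:208:2,2]*1000).round().astype(int))
for n,(a0,b0) in dict(mark=(622,277),tip=(624,227),tail=(623,254),bl=(590,312),br=(650,314),tl=(596,168),tr=(655,170)).items():
    print(n,ray(c,a0*.64,b0*.64,.008).round(4),P[int(b0*.64),int(a0*.64)].round(4))
for n,(a0,b0) in dict(rbl=(280,365),rbr=(316,365),rtl=(282,299),rtr=(318,299),bottle=(360,226),jar=(227,212),b_bl=(395,313)).items():
    print(n,ray(c,a0*.64,b0*.64,.008).round(4))
m=box(378,420,145,200)&og
p(m,'ring');
m=box(378,420,165,190)&og
(cx,cy),rr=cv2.minEnclosingCircle(np.argwhere(m)[:,::-1].astype(np.float32));print(cx,cy,rr,ray(c,cx,cy,.008))
s=load('side0');print('mark side',ray(s,341,299.5,.008))
E
```

```text
orangebar 7 [0.4905 0.227  0.0644] [221. 187.]
[[   1    2    4    4    0   -2    1    0   -2   -2   -1   -2    2   -1    3    6]
 [  -1   -6    2    2    4   -1   -1    4    2    0    0   -1   -3 1149   -1    2]
 [   1    0   10   10    7    9    9    7    9    5    6   11   10    7    0    1]
 [   2    0    5    7    7    7    3    4   12    8    9    5    9   12    1    0]
 [   1   -2   10    8   12   35   39   33   40    8    9    8    7    9    0   -2]
 [   3    1    9    6   38   44   43   45   39   40    8   11    8    7    0    2]
 [   2   -2    6   44   43   42   47   47   45   45   11    9    6   11   -1    1]
 [  -2    1    9   50   45   46   47   43   48   47    8    8    9    8    1    1]
 [   2   -2    9   48   47   49   48   49   47   47   10   10   10    8    1    4]
 [   0   -1    8   52   49   50   46   53   50   48   10   11    9    9    1    1]
 [   2   -2   10   56   48   52   53   54   49   51    9    9    9    5    2   -1]
 [   0   -2    9   55   53   54   53   54   52   53    5    8   12    9    1    3]
 [  -1    3    8   57   57   57   57   57   54   58    6 
[... 1097 characters left out ...]
099  0.008 ] [ 0.6729 -0.3081  0.0108]
tail [ 0.6282 -0.3066  0.008 ] [ 0.63   -0.3056  0.0054]
bl [ 0.5343 -0.249   0.008 ] [ 0.5363 -0.2487  0.0037]
br [ 0.5291 -0.3469  0.008 ] [ 0.5318 -0.3497  0.0004]
tl [ 0.7715 -0.2674  0.008 ] [ 0.7738 -0.2675  0.0041]
tr [ 0.7663 -0.3649  0.008 ] [ 0.716  -0.2835  0.2246]
rbl [0.4591 0.2556 0.008 ]
rbr [0.4579 0.1976 0.008 ]
rtl [0.5657 0.2512 0.008 ]
rtr [0.5645 0.1929 0.008 ]
bottle [0.6826 0.1227 0.008 ]
jar [0.7098 0.3392 0.008 ]
b_bl [0.5392 0.0684 0.008 ]
ring 126 [ 0.6172 -0.3039  0.0096] [166.79 398.04]
397.6803283691406 176.76229858398438 7.423677444458008 [ 0.59179576 -0.30251049  0.008     ]
mark side [ 0.59417275 -0.30246477  0.008     ]
```

View pics/crop.png

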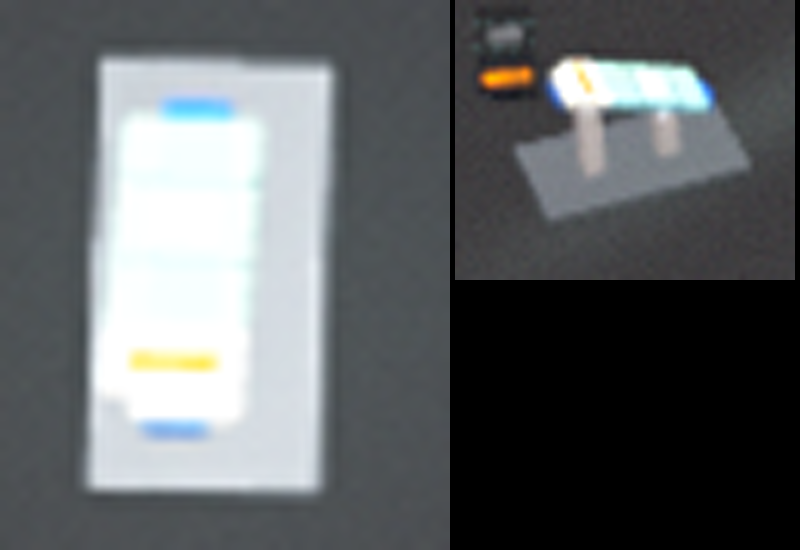

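The crop confirms it: the orange bar is at (172,362), the frosted end is nearest the robot, and the notch is at bottom left (110,405), as described. Next I'll refine the poses and compute the targets.

```bash
python3 - <<'E'
from h import *
c=load('top0');P=cloud(c);v,u=np.mgrid[:384,:512]
b=(u>172)&(u<212)&(v>186)&(v<238)&(P[...,2]<.2)
m=b&(P[...,2]>.03)
Q=P[m];A=np.c_[Q[:,:2],np.ones(len(Q))];k=np.linalg.lstsq(A,Q[:,2],rcond=None)[0]
print('plane',k,'slope',np.degrees(np.arctan(np.hypot(*k[:2]))),'yaw up',np.degrees(np.arctan2(k[1],k[0])),'n',len(Q))
print('slide rect',cv2.minAreaRect(Q[:,:2].astype(np.float32)*1000), Q.mean(0))
# corners in crop -> plane intersection
K=c['camera_matrix'];W=rot(c['attitude']);e=np.array(c['eye'])
for t,(a,d) in dict(clL=(118,112),clR=(264,112),frR=(244,425),mid_r=(254,268),notchL=(97,395)).items():
    w=W@np.array([(169.5+a/10-K[0,2])/K[0,0],(184.5+d/10-K[1,2])/K[1,1],1])
    s=(k[:2]@e[:2]+k[2]-e[2])/(w[2]-k[:2]@w[:2]);print(t,(e+s*w).round(4))
rc=[ray(c,169.5+a/10,184.5+d/10,.008) for a,d in((98,58),(333,63),(322,490),(88,490))]
print('rest',np.mean(rc,0),(rc[0]-rc[3]),(rc[1]-rc[2]))
s=load('side0');PS=cloud(s);h=cv2.cvtColor(s['image'],cv2.COLOR_RGB2HSV)
v,u=np.mgrid[:384,:512];m=(u>195)&(u<245)&(v>145)&(v<190)&(PS[...,2]>.035)&(PS[...,2]<.09);print('side slide',PS[m].mean(0),m.sum())
E
```

```text
plane [-0.35601104  0.03667855  0.22942791] slope 19.692059200680124 yaw up 174.11777322221516 n 422
slide rect ((514.1307373046875, 226.9302215576172), (32.39937973022461, 80.78211212158203), 87.45580291748047) [0.51451841 0.22649085 0.05456103]
clL [0.5528 0.2437 0.0416]
clR [0.5522 0.208  0.0405]
frR [0.4758 0.2102 0.0677]
mid_r [0.5136 0.2091 0.0543]
notchL [0.4837 0.2454 0.0662]
rest [0.51302037 0.22638557 0.008     ] [ 0.10905913 -0.00369398  0.        ] [ 0.10784034 -0.0042546   0.        ]
side slide [0.51363166 0.22457873 0.05367924] 196
```

```bash
cat > tgt.py <<'E'
from h import *
def frame(yaw,up): # slide frame; x up by 'up'
    return R.from_euler('ZY',[yaw,-up],degrees=True)
def toolR(S): return (S*R.from_matrix(np.diag([1.,-1,-1])))
o=np.array([.513,.2265,.050]);S0=frame(177.7,20)
G=o+S0.apply([-.008,0,-.0185]); pre=G+S0.apply([0,0,.08])
mark=np.array([.592,-.303,.008]);S1=frame(-4.4,0);lab=mark+[0,0,.1]
F=lab+S1.apply([-.035,0,-.0235])
def delta(st,p,S):
    q=R.from_quat(st['tool_rot'],scalar_first=True)
    return (np.array(p)-st['position']).round(4),np.degrees((toolR(S)*q.inv()).as_rotvec()).round(2)
E
python3 - <<'E'
from tgt import *
from station import r
st=r.read_state();print('G',G,'pre',pre,'F',F)
print(delta(st,pre,S0),delta(st,G,S0))
E
```

```text
G [0.51418921 0.22645224 0.02987953] pre [0.54152878 0.22535417 0.10505494] F [ 0.55710315 -0.30031483  0.0845    ]
(array([ 0.354 , -0.4225, -0.1253]), array([ 3.31, 19.78, 13.68])) (array([ 0.3266, -0.4214, -0.2005]), array([ 3.31, 19.78, 13.68]))
```

Emit:
{"fn": "servo_tool", "kwargs": {
  "delta_pos": [
    [0.035,-0.042,0],
    [0.07,-0.084,0],
    [0.105,-0.126,0],
    [0.14,-0.168,0],
    [0.175,-0.21,0],
    [0.21,-0.252,0],
    [0.245,-0.294,0],
    [0.28,-0.336,0],
    [0.315,-0.38,-0.02],
    [0.335,-0.4,-0.04]
  ],
  "twist": [
    [0,0,0],
    [0,0,3],
    [0,0,6],
    [0,0,10],
    [0,0,13.7],
    [0.7,4,13.7],
    [1.3,8,13.7],
    [2,12,13.7],
    [2.7,16,13.7],
    [3.3,19.8,13.7]
  ],
  "gripper": [-1,-1,-1,-1,-1,-1,-1,-1,-1,-1],
  "grip_force": 40
}}

```text
time: 0.93
position: [0.4553, 0.3277, 0.2177]
tool_rot: [-0.174, 0.02, 0.984, 0.006]
force: [1.0, 1.5, 0.4]
finger_gap: 1.001
grip_force: 0.0
```

Emit:
{"fn": "servo_tool", "kwargs": {
  "delta_pos": [
    [0.019,-0.0225,-0.05],
    [0.019,-0.0225,-0.085],
    [0.019,-0.0225,-0.085],
    [0.019,-0.0225,-0.085],
    [0.019,-0.0225,-0.085]
  ],
  "twist": [
    [0,0,0],
    [0,0,0],
    [0,0,0],
    [0,0,0],
    [0,0,0]
  ],
  "gripper": [-1,-1,-1,-1,-1]
}}

```text
time: 1.35
position: [0.4717, 0.3086, 0.1324]
tool_rot: [-0.174, 0.019, 0.985, 0.005]
force: [1.5, 0.8, 0.8]
finger_gap: 0.998
grip_force: 0.0
```

```bash
python3 - <<'E'
from tgt import *
from station import r,eyes
st=r.read_state();print(delta(st,pre,S0),delta(st,G,S0),st['qpos'],st['time'])
a=snap(eyes,'top','top1')['image'][170:260,150:250,::-1];b=snap(eyes,'side','side1')['image'][110:200,175:275,::-1]
cv2.imwrite('pics/pre.png',cv2.resize(np.hstack([a,b]),(800,360),interpolation=cv2.INTER_CUBIC))
E
```

```text
(array([ 0.0698, -0.0833, -0.0273]), array([-0.15, -0.08, -0.1 ])) (array([ 0.0424, -0.0822, -0.1025]), array([-0.15, -0.08, -0.1 ])) [-0.5574522   0.54329415  0.01105369  1.70440671 -0.2137091   1.19644627
  1.09439997] 1.35
```

View pics/pre.png

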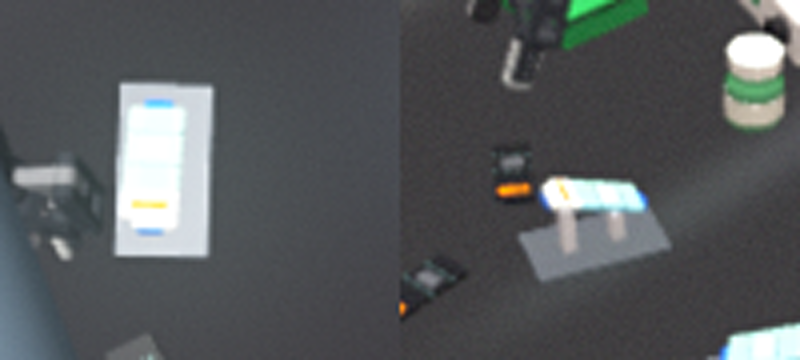

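The picture shows the gripper to the slide's left and above it, with slide and rest untouched. Next I move over the slide, then descend along its normal.

Emit:
{"fn": "servo_tool", "kwargs": {
  "delta_pos": [
    [0.023,-0.028,0],
    [0.046,-0.055,0],
    [0.07,-0.083,-0.01],
    [0.07,-0.0833,-0.027],
    [0.07,-0.0833,-0.027],
    [0.07,-0.0833,-0.027],
    [0.07,-0.0833,-0.027]
  ],
  "twist": [
    [0,0,0],
    [0,0,0],
    [0,0,0],
    [0,0,0],
    [0,0,0],
    [0,0,0],
    [0,0,0]
  ],
  "gripper": [-1,-1,-1,-1,-1,-1,-1]
}}

```text
time: 2.03
position: [0.5423, 0.2263, 0.1065]
tool_rot: [-0.173, 0.018, 0.985, 0.005]
force: [0.4, -0.1, 0.1]
finger_gap: 1.0
grip_force: 0.0
```

```bash
python3 - <<'E'
from tgt import *
from station import r,eyes
st=r.read_state();print(delta(st,pre,S0),delta(st,G,S0),st['qpos'],st['time'])
E
```

```text
(array([-0.0008, -0.0009, -0.0015]), array([-0.23,  0.08, -0.17])) (array([-0.0281,  0.0002, -0.0766]), array([-0.23,  0.08, -0.17])) [-0.42521047  0.61692032  0.04951734  1.64148845 -0.18282199  1.20866021
  1.24704038] 2.0333
```

Emit:
{"fn": "servo_tool", "kwargs": {
  "delta_pos": [
    [-0.007,0,-0.019],
    [-0.014,0,-0.038],
    [-0.021,0,-0.057],
    [-0.028,0,-0.0765],
    [-0.028,0,-0.0765],
    [-0.028,0,-0.0765],
    [-0.028,0,-0.0765]
  ],
  "twist": [
    [0,0,0],
    [0,0,0],
    [0,0,0],
    [0,0,0],
    [0,0,0],
    [0,0,0],
    [0,0,0]
  ],
  "gripper": [-1,-1,-1,-1,-1,-1,-1]
}}

```text
time: 2.62
position: [0.5158, 0.2251, 0.0299]
tool_rot: [-0.172, 0.019, 0.985, 0.005]
force: [0.4, 0.0, 0.2]
finger_gap: 0.998
grip_force: 0.0
```

```bash
python3 - <<'E'
from tgt import *
from station import r,eyes
st=r.read_state();print(delta(st,G,S0),st['force'],st['time'])
a=snap(eyes,'top','top2')['image'][170:260,150:250,::-1];b=snap(eyes,'side','side2')['image'][110:200,175:275,::-1]
cv2.imwrite('pics/atgrasp.png',cv2.resize(np.hstack([a,b]),(800,360),interpolation=cv2.INTER_CUBIC))
E
```

```text
(array([-0.0016,  0.0013,  0.    ]), array([-0.18,  0.15, -0.06])) [0.39249942 0.00312531 0.15057662] 2.6167
```

View pics/atgrasp.png

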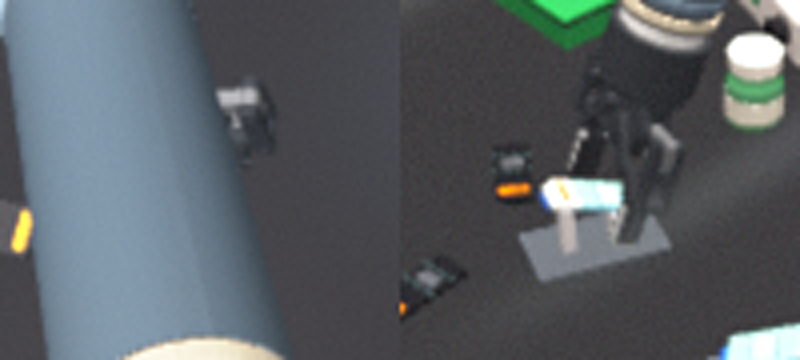

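The side view shows the fingers straddling the clear glass, with the frosted end free at left (560,190). Closing now.

Emit:
{"fn": "servo_tool", "kwargs": {
  "delta_pos": [
    [0,0.001,0],
    [0,0.001,0],
    [0,0.001,0],
    [0,0.001,0],
    [0,0.001,0],
    [0,0.001,0],
    [0,0.001,0],
    [0,0.001,0],
    [0,0.001,0],
    [0,0.001,0]
  ],
  "twist": [
    [0,0,0],
    [0,0,0],
    [0,0,0],
    [0,0,0],
    [0,0,0],
    [0,0,0],
    [0,0,0],
    [0,0,0],
    [0,0,0],
    [0,0,0]
  ],
  "gripper": [-0.5,0,0.5,1,1,1,1,1,1,1],
  "grip_force": 40
}}

```text
time: 3.55
position: [0.5149, 0.2247, 0.0283]
tool_rot: [-0.174, 0.02, 0.985, 0.004]
force: [0.9, -0.0, 2.4]
finger_gap: 0.364
grip_force: 39.8
```

The opening is 31 mm at 40 N, so the slide is gripped. Lifting along the normal.

Emit:
{"fn": "servo_tool", "kwargs": {
  "delta_pos": [
    [0.003,0,0.008],
    [0.007,0,0.02],
    [0.013,0,0.035],
    [0.02,0,0.055],
    [0.027,0,0.08],
    [0.027,0,0.105],
    [0.027,0,0.13],
    [0.027,0,0.15],
    [0.027,0,0.16],
    [0.027,0,0.16]
  ],
  "twist": [
    [0,0,0],
    [0,0,0],
    [0,0,0],
    [0,0,0],
    [0,0,0],
    [0,0,0],
    [0,0,0],
    [0,0,0],
    [0,0,0],
    [0,0,0]
  ],
  "gripper": [1,1,1,1,1,1,1,1,1,1]
}}

```text
time: 4.38
position: [0.5427, 0.2251, 0.1904]
tool_rot: [-0.172, 0.02, 0.985, 0.005]
force: [0.9, 0.8, -0.5]
finger_gap: 0.363
grip_force: 39.7
```

```bash
python3 - <<'E'
from tgt import *
from station import r,eyes
st=r.read_state();print(st['position'],delta(st,F,frame(177.7,0)),st['qpos'],st['finger_gap'],st['time'])
b=snap(eyes,'side','side3')['image'][60:210,150:350,::-1]
cv2.imwrite('pics/lift.png',cv2.resize(b,(800,600),interpolation=cv2.INTER_CUBIC))
E
```

```text
[0.54266029 0.22509606 0.19038217] (array([ 0.0144, -0.5254, -0.1059]), array([-9.900e-01, -1.978e+01, -1.000e-02])) [-0.4308642   0.52857804  0.05988049  1.57925387 -0.17409969  1.35562336
  1.22139769] 0.36257836247631303 4.3833
```

View pics/lift.png

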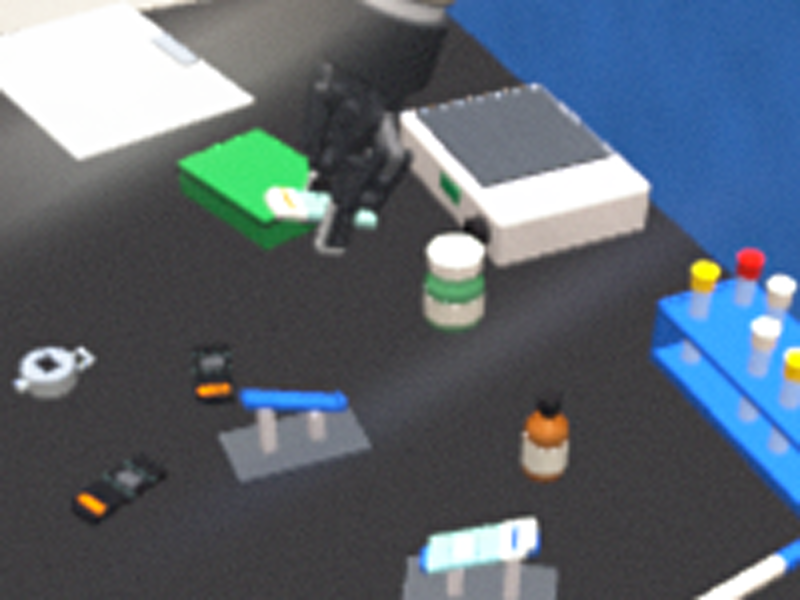

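The slide hangs in the fingers with the frosted end free (285,203). The rest is empty and the blue slide is in place. Now I level it, then turn it clockwise while carrying it across.

Emit:
{"fn": "servo_tool", "kwargs": {
  "delta_pos": [
    [0,-0.01,0],
    [0,-0.03,0],
    [0,-0.05,0],
    [0,-0.07,0],
    [0,-0.08,0],
    [0,-0.08,0]
  ],
  "twist": [
    [-0.25,-5,0],
    [-0.5,-10,0],
    [-0.75,-15,0],
    [-1,-19.8,0],
    [-1,-19.8,0],
    [-1,-19.8,0]
  ],
  "gripper": [1,1,1,1,1,1]
}}

```text
time: 4.93
position: [0.5401, 0.1418, 0.187]
tool_rot: [-0.004, 0.022, 1.0, -0.002]
force: [-0.2, 1.2, -0.4]
finger_gap: 0.369
grip_force: 39.7
```

Emit:
{"fn": "servo_tool", "kwargs": {
  "delta_pos": [
    [0,-0.02,0],
    [0,-0.04,0],
    [0,-0.06,0],
    [0,-0.08,0],
    [0,-0.1,0],
    [0,-0.12,0],
    [0,-0.14,0],
    [0,-0.16,0],
    [0,-0.18,0],
    [0,-0.2,0]
  ],
  "twist": [
    [0,0,-6],
    [0,0,-12],
    [0,0,-18],
    [0,0,-24],
    [0,0,-30],
    [0,0,-36],
    [0,0,-42],
    [0,0,-48],
    [0,0,-54],
    [0,0,-60]
  ],
  "gripper": [1,1,1,1,1,1,1,1,1,1]
}}

```text
time: 5.77
position: [0.5427, -0.0552, 0.1871]
tool_rot: [-0.003, 0.519, 0.855, -0.0]
force: [0.3, -0.2, -0.4]
finger_gap: 0.36
grip_force: 39.7
```

Emit:
{"fn": "servo_tool", "kwargs": {
  "delta_pos": [
    [0,-0.02,0],
    [0,-0.04,0],
    [0,-0.06,0],
    [0,-0.08,0],
    [0,-0.1,0],
    [0,-0.12,0],
    [0,-0.14,0],
    [0,-0.16,0],
    [0,-0.18,0],
    [0,-0.2,0]
  ],
  "twist": [
    [0,0,-6],
    [0,0,-12],
    [0,0,-18],
    [0,0,-24],
    [0,0,-30],
    [0,0,-36],
    [0,0,-42],
    [0,0,-48],
    [0,0,-54],
    [0,0,-60]
  ],
  "gripper": [1,1,1,1,1,1,1,1,1,1]
}}

```text
time: 6.6
position: [0.5431, -0.2554, 0.187]
tool_rot: [-0.002, 0.877, 0.481, 0.0]
force: [0.0, 0.7, 0.1]
finger_gap: 0.362
grip_force: 39.7
```

```bash
python3 - <<'E'
from tgt import *
from station import r,eyes
st=r.read_state();print(st['position'],delta(st,F,S1),st['qpos'],st['finger_gap'],st['time'])
E
```

```text
[ 0.54309599 -0.25539516  0.18696269] (array([ 0.014 , -0.0449, -0.1025]), array([-2.800e-01,  6.000e-02, -6.189e+01])) [-0.11927066  0.44774298  0.66495705  1.79448579 -0.32398377  1.01359783
  0.10529709] 0.3621210997214308 6.6
```

Emit:
{"fn": "servo_tool", "kwargs": {
  "delta_pos": [
    [0,-0.006,0],
    [0,-0.012,0],
    [0.003,-0.018,0],
    [0.006,-0.024,0],
    [0.009,-0.03,0],
    [0.012,-0.036,-0.01],
    [0.014,-0.042,-0.02],
    [0.014,-0.045,-0.03],
    [0.014,-0.045,-0.04],
    [0.014,-0.045,-0.05]
  ],
  "twist": [
    [0,0,-6],
    [0,0,-12],
    [0,0,-18],
    [0,0,-24],
    [0,0,-30],
    [0,0,-36],
    [0,0,-42],
    [0,0,-48],
    [0,0,-54],
    [-0.3,0,-60]
  ],
  "gripper": [1,1,1,1,1,1,1,1,1,1]
}}

```text
time: 7.43
position: [0.557, -0.3001, 0.1363]
tool_rot: [0.001, 1.0, -0.022, -0.0]
force: [0.4, 0.2, -0.8]
finger_gap: 0.36
grip_force: 39.7
```

Emit:
{"fn": "servo_tool", "kwargs": {
  "delta_pos": [
    [0,0,-0.01],
    [0,0,-0.02],
    [0,0,-0.02],
    [0,0,-0.02]
  ],
  "twist": [
    [0,0,-1.9],
    [0,0,-1.9],
    [0,0,-1.9],
    [0,0,-1.9]
  ],
  "gripper": [1,1,1,1]
}}

```text
time: 7.77
position: [0.5557, -0.2999, 0.1172]
tool_rot: [0.001, 0.999, -0.036, -0.0]
force: [-0.8, -0.3, -0.9]
finger_gap: 0.361
grip_force: 39.7
```

```bash
python3 - <<'E'
from tgt import *
from station import r,eyes
st=r.read_state();print(st['position'],delta(st,F,S1),st['qpos'],st['finger_gap'],st['time'])
a=snap(eyes,'top','top4')['image'][95:215,330:450,::-1];b=snap(eyes,'side','side4')['image'][200:320,280:440,::-1]
f=cv2.INTER_CUBIC
cv2.imwrite('pics/hold.png',np.hstack([cv2.resize(a,(340,340),interpolation=f),cv2.resize(b,(453,340),interpolation=f)]))
E
```

```text
[ 0.55571813 -0.29994117  0.11716296] (array([ 0.0014, -0.0004, -0.0327]), array([ 0.11, -0.03, -0.3 ])) [-0.1602718   0.65857143  0.86772584  1.78830028 -0.59517513  0.97866553
 -0.69094694] 0.36069451296269134 7.7667
```

View pics/hold.png

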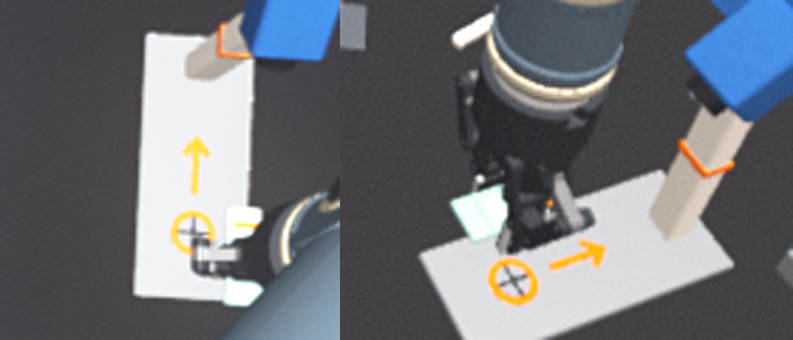

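The picture shows the slide level, with its frosted end towards the post (top view (242,220)) and the fingers clear of it. I'll descend the last 3 cm and check the slide pose by depth.

Emit:
{"fn": "servo_tool", "kwargs": {
  "delta_pos": [
    [0,0,-0.01],
    [0.001,0,-0.02],
    [0.001,0,-0.0325],
    [0.001,0,-0.0325],
    [0.001,0,-0.0325],
    [0.001,0,-0.0325],
    [0.001,0,-0.0325]
  ],
  "twist": [
    [0,0,0],
    [0,0,0],
    [0,0,0],
    [0,0,0],
    [0,0,0],
    [0,0,0],
    [0,0,0]
  ],
  "gripper": [1,1,1,1,1,1,1]
}}

```text
time: 8.45
position: [0.5567, -0.3006, 0.0859]
tool_rot: [0.001, 0.999, -0.037, 0.001]
force: [0.2, 0.4, -0.3]
finger_gap: 0.362
grip_force: 39.7
```

```bash
python3 - <<'E'
from tgt import *
from station import r,eyes
st=r.read_state();print(st['position'],delta(st,F,S1),st['finger_gap'],st['time'])
c=snap(eyes,'top','top5');d=snap(eyes,'side','side5')
for q in (c,d):
    P=cloud(q);im=q['image'].astype(int)
    L=S1.inv().apply((P.reshape(-1,3)-mark)).reshape(P.shape)
    m=(abs(L[...,0]+27)<9e9)&(L[...,0]>-.08)&(L[...,0]<.03)&(abs(L[...,1])<.025)&(L[...,2]>.085)&(L[...,2]<.115)&(im.min(2)>130)
    X=L[m]*1000;print(m.sum(),X.mean(0).round(1),X.min(0).round(1),X.max(0).round(1))
    A=np.c_[X[:,:2],np.ones(len(X))];print('plane',np.linalg.lstsq(A,X[:,2],rcond=None)[0].round(3))
f=cv2.INTER_CUBIC
a=c['image'][140:215,360:435,::-1];b=d['image'][230:320,300:420,::-1]
cv2.imwrite('pics/final.png',np.hstack([cv2.resize(a,(340,340),interpolation=f),cv2.resize(b,(453,340),interpolation=f)]))
E
```

```text
[ 0.55671833 -0.30064891  0.08591902] (array([ 0.0004,  0.0003, -0.0014]), array([ 0.17,  0.09, -0.16])) 0.3615198547342273 8.45
164 [-28.2   5.8 103.9] [-69.3 -11.5  89.1] [  7.2  21.5 109.9]
plane [ 2.00000e-03 -6.40000e-02  1.04281e+02]
279 [-50.2  -1.9 102.7] [-66.6 -23.8  85.1] [ -7.8  20.  114.8]
plane [-1.50000e-02  9.80000e-02  1.02088e+02]
```

View pics/final.png

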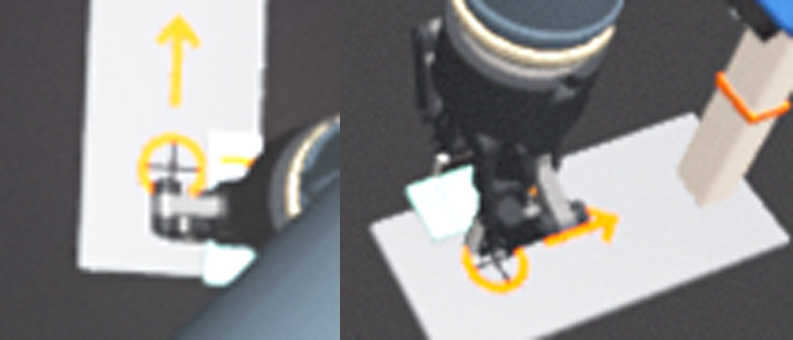

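```bash
python3 - <<'E'
from tgt import *
c=load('top5');d=load('side5')
f=lambda q,u,v,z:(S1.inv().apply(ray(q,u,v,z)-mark)*1000).round(1)
g=340/75
for t,(a,b) in dict(frontedge=(235,131),frontleft=(208,131),bar=(238,160),rearleft=(205,284)).items(): print(t,f(c,360+a/g-.5,140+b/g-.5,.111))
g=453/120
for t,(a,b) in dict(rearmid=(420,211),rearL=(406,188),rearR=(434,240)).items(): print(t,f(d,300+(a-340)/g-.5,230+b/g-.5,.111))
E
```

```text
frontedge [  9.6   1.5 103. ]
frontleft [  8.8  15.4 103. ]
bar [ -5.3  -0.6 103. ]
rearleft [-69.8  14.  103. ]
rearmid [-6.66e+01  1.00e-01  1.03e+02]
rearL [-67.   15.2 103. ]
rearR [-67.9 -17.5 103. ]
```

The frosted end measures within about 2 mm of the cross, 102 mm up, level and aligned. Handing in.

```bash
python3 -c "
from station import r
print(r.finish_job())"
```

```text
the job is handed in; nothing more can be done
None
```

I handed the job in with the orange-barred slide held by its clear glass, level and label up. Its frosted end measured about 2 mm from the cross and 10 cm up, pointing at the post; I saw nothing else disturbed, though no verdict came back.

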